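Weigh a parcel on the desk balance

ROBOT

A 6-joint arm with a two-finger parallel gripper is mounted at the origin on the work surface. World frame = base frame: x ahead of the robot, y to its left, z up, the work surface at z = 0. Lengths are in m, angles in rad, forces in N, time in s.
With the tool pointing down it reaches from about 0.3 to 1 m from the base axis. Payload 5.1 kg.
Tool frame: the origin (TCP) lies at the very end of the fingers, on their centre line; the grasp point (between the pads) lies tcp_to_grasp behind it (tcp_to_grasp is the distance from the TCP to the grasp point, in m); x points along the fingers, y is the direction in which the jaws open and shut, and the axes are right-handed (so a half turn about x gives the same grasp; the last joint's range is limited). The gripper opens to 95 mm and grips with 3 to 60 N. Pads are 20 mm wide; open, the fingers measure 119 mm over their backs; the gripper's body (75 mm by 180 mm) begins 59 mm behind the grasp point.
Start: joints at [1.234, 0.124, 1.65, -0, 1.367, -0.083], TCP at [0.163, 0.629, 0.179] pointing down, gripper open.
Joint ranges: [-2.61, 2.61], [-1.02, 2.33], [0.03, 2.71], [-1.35, 4.49], [0.32, 2.68], [-2.91, 2.91]. Speed limits (rad/s): [2.57, 2.57, 3.14, 3.14, 3.14, 3.14].

INTERFACE

Orientations are given as a unit quaternion [x, y, z, w].
In Python, from rig import state, read_camera, camera_model, finish_job, tcp_to_grasp gives the robot as it stands.
- The arm moves only by the shell command python3 -m pendant 'ROWS' [FORCE]. ROWS is text: rows parted by semicolons, each of 5 numbers parted by spaces: the closure, from -1 (fully open) to 1 (shut), then the shift along the world's x, y, z in cm, then the turn about the world's z in rad. A call has 1 to 5 rows; each row is the pose to reach, as a shift and turn from the pose commanded when the call began; what a row does not reach only later rows make up. A row lasts 1/12 s, in which the tool goes at most 41.7 mm and 7.16 degrees, less where a joint would pass 70% of its speed; a pose out of reach is approached as far as the arm can. A call with a gripper value outside its range is refused whole. The fingers move at their own pace and stop on an object; FORCE is the grip in N (left out, the last holds). Time passes only in rows, so rows that repeat a pose let the fingers close. It gives the time, the measured TCP pose, the force and the opening at its end, in the units of the state.
- state(): the state, without advancing time (a new reading comes with each control period).
- read_camera(name): name is "scene" or "side" or "wrist"; returns the picture (420x560x3 uint8, red, green, blue); there is no depth.
- camera_model(name): a dict with "vfov" (degrees; the focal length in pixels is half the picture's height over the tangent of half this angle, whatever the lens; pixels are square), "cx", "cy" (the principal point, pixels), "xyz" and "rotation" of the camera in the world. Camera axes: x right, y down, z forward; pixel columns grow to the right and rows downward; lengths in m; the calibration is good to about 2 mm. A picture is of the moment at which its call begins: read the wrist's pose just before it. camera_model takes no time and is no camera call; for the wrist camera it gives the pose at the moment of the call.
- finish_job(): hands the job in, once; it reports no verdict.
The state is a dict: "time": time; "joint_positions": joint angles; "dq": joint speeds; "joint_torque": joint torques, N m; "eef_pos": TCP position; "ee_rot": TCP orientation; "wrist_force": force on the tool from outside, world axes, zero at the start; "ft_torque": the same for the moment, N m; "finger_gap": opening from 0.0 (shut) to 1.0 (fully open).
Only numpy, scipy, OpenCV 4.12 (cv2) and the standard library are available. Lean on these libraries where they do the work, as an engineer would, in place of code of your own. Each camera call takes 0.05 s, during which the arm holds its last target. There are 200 camera calls.

TASK

Weigh the parcel: lower ring weights over the spindle of the balance's free pan, the big one first, and then whichever one of the other two makes the beam float level with its pointer in the green band, leaving the last weight on the desk. How far out the pan with its spindle is clamped is not known, so find the spindle by feel and be gentle: never press on the balance harder than about 12 N, let the weights down rather than drop them, and leave the parcel and the other desk things where they are.

Things in the scene. Friction and masses are not known exactly. Their poses are not given: they have to be found in the camera images.
- balance: Blue desk balance fixed to the desk, casing 110 x 340 x 56 mm high. Origin: centre of its underside, z up; its y axis runs along the beam: the parcel pan is at +140 mm, the weight pan stem at -140 mm. A column with a white dial plate and green mark stands in the middle, up to 170 mm high.
- beam (a joint): Beam tilt in rad: 0 level, positive when the parcel side is down and the weight pan up; starts at its stop +0.125, other stop -0.125. Sprung: off the stops, each 0.01 rad means 12.9 g more on the parcel side than on the weight pan. Edge of the green band: 0.028 rad (36 g). Swings settle in about 1 s.
- saddle (a point): Point on the weight pan's stem axis, level with the pan's top face (round plate, 90 mm across, no rim); rides with the pan, axes as the balance's. In the pan's centre stands its dark spindle (10 mm diameter, 45 mm tall, flat top). Both are clamped on a cross bar, 4 to 22 mm from this point towards its +x (differs each time; none along the beam). The clamp is stiff: do not push it.
- parcel_pan (a point): Middle of the top face of the square parcel pan (130 x 130 mm). Both pans stay level and move 140 mm per rad of beam tilt. Empty, at its upper stop, the weight pan yields to a push of 0.7 to 1.8 N, growing 3.2 N over the 35 mm down to its lower stop. A ring pressed beside the spindle's axis rests on its top and sinks the pan; with its bore over the spindle the pan springs up.
- parcel_mid (a point): Centre of the cardboard parcel, 70 x 90 x 45 mm, of unknown mass between 240 and 340 g.
- big_mid (a point): Centre of the big ring weight: dark steel, 200 g, 46 mm outer diameter, 17 mm high, through bore 13 mm, lying flat on the desk, axis upright. The three weights change places.
- mid_mid (a point): Centre of the middle ring weight: brass, 120 g, 40 mm outer diameter, 14 mm high, bore 13 mm, lying flat on the desk.
- small_mid (a point): Centre of the small ring weight: copper, 60 g, 34 mm outer diameter, 11 mm high, bore 13 mm, lying flat on the desk.
- tape: Bystander: yellow tape roll lying flat, 76 mm diameter, 18 mm high. Origin under its centre.
- eraser: Bystander: white eraser 45 x 20 x 12 mm. Origin under its centre.
- glue: Bystander: upright orange glue stick, 26 mm diameter, 85 mm high. Origin under its centre.
- mug: Bystander: blue mug, 80 mm diameter, 90 mm high, handle at its +y. Origin under its centre.
- stapler: Bystander: red and black stapler 35 x 130 x 45 mm high, long along its y. Origin under its centre.
- pen: Bystander: blue pen 150 mm long along its x, 9 mm thick. Origin under its middle.
- puncher: Bystander: grey hole puncher 60 x 100 x 45 mm high. Origin under its centre.
Mind the look-alikes: they are no part of the job. Leave any purple or turquoise look-alike of the part that bears small_mid alone. Of the things that look like the part that bears big_mid, the largest one is meant.

How it is judged:
By the outcome, as a careful person would: the job done as asked, in the order asked, and still so for the second after the job is handed in, with the robot touching nothing.
It also fails if it takes over 72 s, if anything falls off the work surface, if the arm or the gripper's body presses on something with over 40 N, if the wrist force passes 120 N, or if a joint passes its speed limit or range.

## Working session

There is one attempt and no reset: what is moved stays moved. The work goes in short steps, Python scripts to look and compute and a shell command to move; the robot and the scene stay as the last step left them, time stands still between calls to the robot, and variables do not carry over. Pictures are saved under pics/ and viewed, about 8 in all and at most 12, crops included, and the job is handed in when it is done.

```bash
ls; mkdir -p pics; python3 - <<'E'
from rig import *
import cv2
print(state(), tcp_to_grasp)
for n in ("scene","side","wrist"):
    print(n,camera_model(n)); cv2.imwrite(f"pics/{n}0.png",read_camera(n)[:,:,::-1])
E
```

```text
pics
{'time': 0.0, 'joint_positions': array([ 1.23440154e+00,  1.24511101e-01,  1.65165876e+00, -9.05457818e-06,
        1.36748826e+00, -8.25677980e-02]), 'dq': array([ 6.85769618e-05,  1.70045233e-03, -9.03046743e-04, -8.71028800e-04,
       -4.79915029e-04,  1.99594972e-04]), 'joint_torque': array([-7.45509919e-05, -4.17604673e+01, -3.59933352e+01,  7.74532836e-02,
        4.91340319e-02, -1.77183379e-04]), 'eef_pos': array([0.16299727, 0.62849812, 0.17739225]), 'ee_rot': array([ 0.08878504,  0.70156822, -0.09021492,  0.70127064]), 'wrist_force': array([-0.03139784,  0.26838875, -0.50033262]), 'ft_torque': array([ 0.00827067, -0.01005154, -0.02142506]), 'finger_gap': 0.9967364879673598} 0.0188
scene {'vfov': 53.979885162118364, 'cx': 279.47182231547225, 'cy': 204.71386070699035, 'xyz': array([0.99882829, 0.53631868, 0.71557476]), 'rotation': array([ 0.3086091 ,  0.84644803, -0.40908192, -0.14470019])}
side {'vfov': 52.522356435013904, 'cx': 272.32746745681504, 'cy': 215.4932069929647, 'xyz': array([ 0.28830578, -0.72125882,  0.79594564]), 'rotation': array([ 0.90291519, -0.17102772,  0.0651217 , -0.38891239])}
wrist {'vfov': 60.530891363331875, 'cx': 272.3986771030903, 'cy': 212.18040953163842, 'xyz': array([0.09442826, 0.64692007, 0.38440271]), 'rotation': array([0.78397261, 0.60763432, 0.07735283, 0.10091591])}
```

View pics/scene0.png

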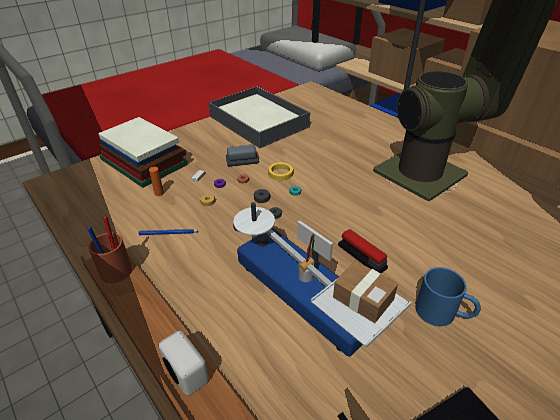

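View pics/side0.png

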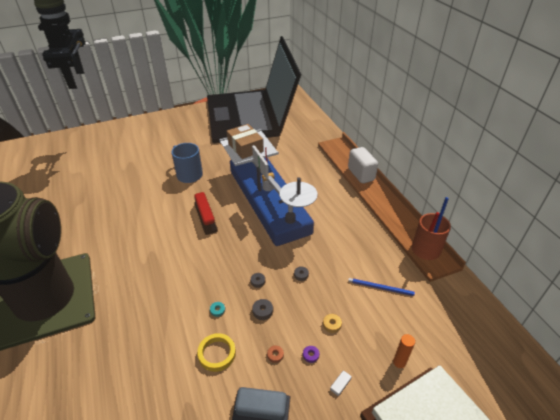

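Rings in the side view: dark at (258,280), (301,273) and (263,309), with the last looking largest. Turquoise is at (217,309), brass (332,323), copper (275,353) and purple (311,353). Next I'll segment them, measure from both views and make an enlarged crop.

```bash
cat > h.py <<'E'
import numpy as np, cv2
from scipy.spatial.transform import Rotation as R
from rig import *
def ray(m,uv):
    f=210/np.tan(np.radians(m["vfov"])/2)
    uv=np.atleast_2d(np.array(uv,float))
    d=np.c_[(uv[:,0]-m["cx"])/f,(uv[:,1]-m["cy"])/f,np.ones(len(uv))]
    return m["xyz"],R.from_quat(m["rotation"]).apply(d)
def onplane(m,uv,z):
    o,d=ray(m,uv); return o+d*((z-o[2])/d[:,2])[:,None]
def proj(m,p):
    f=210/np.tan(np.radians(m["vfov"])/2)
    c=R.from_quat(m["rotation"]).inv().apply(np.atleast_2d(p)-m["xyz"])
    return c[:,:2]/c[:,2:]*f+[m["cx"],m["cy"]]
def two(m1,a,m2,b):
    o1,d1=ray(m1,a);o2,d2=ray(m2,b);d1=d1[0];d2=d2[0]
    s=np.linalg.lstsq(np.c_[d1,-d2],o2-o1,rcond=None)[0]
    p,q=o1+s[0]*d1,o2+s[1]*d2
    return (p+q)/2,np.linalg.norm(p-q)
E
python3 - <<'E'
from h import *
S,D=camera_model("scene"),camera_model("side")
names=["dA","dB","dC","turq","brass","copper","purple"]
side=[(258,280),(301,273),(263,309),(217,309),(332,323),(275,353),(311,353)]
# outer blobs by local contrast to wood: saturation/hue distance in small window
def blobs(img,seeds,m,w=16):
    out=[]
    lab=cv2.cvtColor(img,cv2.COLOR_RGB2LAB).astype(float)
    for (u,v) in seeds:
        u,v=int(round(u)),int(round(v))
        win=lab[v-w:v+w+1,u-w:u+w+1]
        bg=np.median(np.r_[win[0],win[-1],win[:,0],win[:,-1]],0)
        mk=(np.linalg.norm(win-bg,axis=2)>35).astype(np.uint8)
        cs,_=cv2.findContours(mk,cv2.RETR_EXTERNAL,cv2.CHAIN_APPROX_NONE)
        c=max(cs,key=cv2.contourArea)
        pts=c[:,0,:]+[u-w,v-w]
        P=onplane(m,pts,0.007)[:,:2]
        (x,y),r=cv2.minEnclosingCircle(P.astype(np.float32))
        b=pts.min(0),pts.max(0)
        out.append((x,y,2e3*r,(b[0]+b[1])/2))
    return out
si=cv2.imread("pics/side0.png")[:,:,::-1].copy(); sc=cv2.imread("pics/scene0.png")[:,:,::-1].copy()
a=blobs(si,side,D)
for n,o in zip(names,a):
    print(n,np.round(o[:3],4),o[3],"-> scene",proj(S,[o[0],o[1],.007])[0].round(1))
print("scene:")
for n,s in zip(["brass","purple","copper","dC","dB","turq"],[(207,199),(219,183),(243,178),(262,196),(277,212),(295,190)]):
    o=blobs(sc,[s],S,12)[0];print(n,np.round(o[:3],4),o[3])
c1=cv2.resize(si[255:375,195:355],None,fx=5,fy=5,interpolation=cv2.INTER_CUBIC)
cv2.imwrite("pics/crop_side.png",c1[:,:,::-1])
w=cv2.resize(sc[160:320,190:400],None,fx=3.7,fy=3.7,interpolation=cv2.INTER_CUBIC)
cv2.imwrite("pics/crop_scene.png",w[:,:,::-1])
E
```

```text
dA [ 0.4613 -0.1337 49.4423] [256.5 281. ] -> scene [275.3 211.6]
dB [ 0.5621 -0.1529 50.2341] [300. 274.] -> scene [240.7 224. ]
dC [ 0.4426 -0.2138 66.2136] [261.  311.5] -> scene [262.4 195.2]
turq [ 0.3531 -0.1768 45.2267] [216.5 310.5] -> scene [294.7 189. ]
brass [ 0.5652 -0.3069 41.8671] [330.5 328.5] -> scene [208.  197.1]
copper [ 0.4308 -0.3242 37.9882] [274.  356.5] -> scene [243.  176.8]
purple [ 0.4995 -0.3489 44.9773] [310.  355.5] -> scene [219.3 181.8]
scene:
brass [ 0.5722 -0.2942 47.05  ] [208.  200.5]
purple [ 0.5036 -0.3445 46.83  ] [219.5 183. ]
copper [ 0.438  -0.3168 44.117 ] [243. 179.]
dC [ 0.4612 -0.2112 95.4048] [260.  198.5]
dB [ 0.4794 -0.1289 76.9559] [273.5 215.5]
turq [ 0.357  -0.1709 45.378 ] [295.  190.5]
```

View pics/crop_side.png

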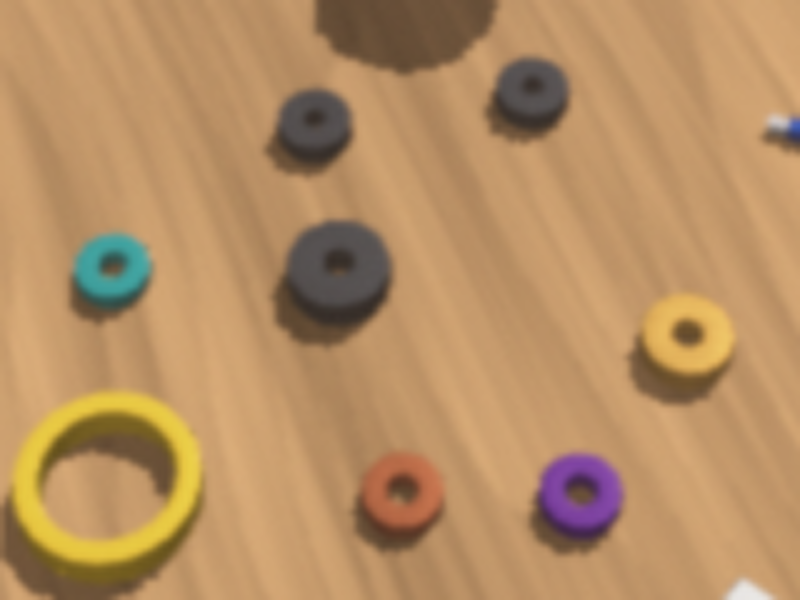

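View pics/crop_scene.png

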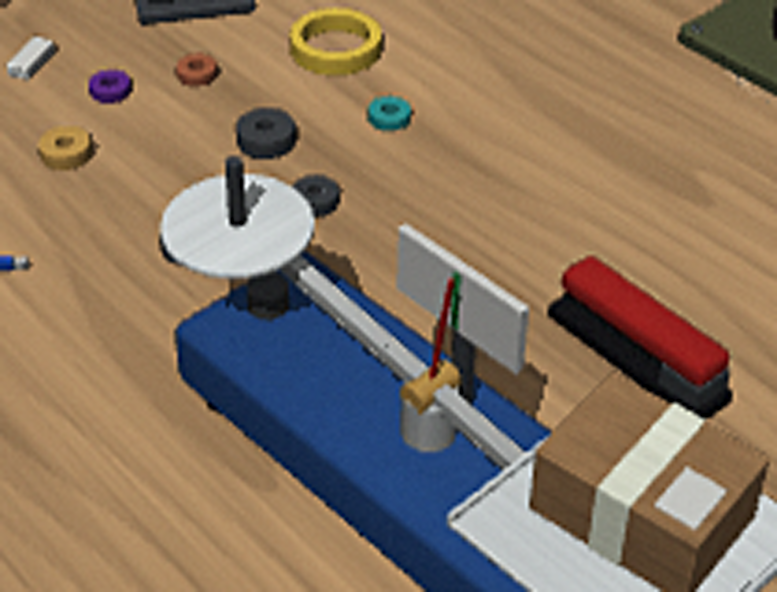

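Three dark rings are candidates for big: A (258,280), B (301,273) and C (263,309) in the side view. C is clearly the largest in both crops, so C is big. Copper (275,353) is small, not purple (311,353) or turquoise (217,309), and brass (332,323) is mid. In the scene crop the spindle's top is at about (234,160) and its foot at (237,221). Now I'll triangulate.

```bash
python3 - <<'E'
from h import *
S,D=camera_model("scene"),camera_model("side")
cs=lambda x,y:((x+.5)/3.7-.5+190,(y+.5)/3.7-.5+160)
cd=lambda x,y:((x+.5)/5-.5+195,(y+.5)/5-.5+255)
for n,s,d,z in [("big",cs(266,126),cd(339,259),.017),("mid",cs(65,143),cd(688,330),.014),("small",cs(197,65),cd(402,487),.011),("turq",cs(389,109),cd(112,263),.011)]:
    p,e=two(S,s,D,d); print(n,p.round(4),"gap",e.round(4),onplane(S,s,z)[0].round(4),onplane(D,d,z)[0].round(4))
# spindle: dark blob in each image
for n,m,(u0,v0,u1,v1) in [("scene",S,(245,198,262,225)),("side",D,(288,172,310,202))]:
    im=cv2.cvtColor(cv2.imread(f"pics/{n}0.png"),cv2.COLOR_BGR2GRAY)[v0:v1,u0:u1]
    print(n); print(im[:, :])
E
python3 - <<'E'
from h import *
q=state(); print(R.from_quat(q["ee_rot"]).as_matrix().round(3))
im=cv2.imread("pics/side0.png")[115:245,215:335]
cv2.imwrite("pics/crop_bal.png",cv2.resize(im,None,fx=4.6,fy=4.6,interpolation=cv2.INTER_CUBIC))
E
```

```text
big [ 0.4483 -0.211   0.0167] gap 0.0011 [ 0.448  -0.2105  0.017 ] [ 0.4487 -0.2115  0.017 ]
mid [ 0.574  -0.2966  0.0131] gap 0.0011 [ 0.5741 -0.2953  0.014 ] [ 0.5742 -0.2974  0.014 ]
small [ 0.4358 -0.3182  0.0109] gap 0.001 [ 0.4354 -0.3179  0.011 ] [ 0.4362 -0.3185  0.011 ]
turq [ 0.3568 -0.1725  0.0107] gap 0.0003 [ 0.3569 -0.1722  0.011 ] [ 0.3569 -0.1728  0.011 ]
scene
[[144 138 140 139 138 136 138 139 144   8  33  41  45  45  57  62  61]
 [145 144 141 138 136 139 136 136 142  63  22  38  38  42  43  47  47]
 [141 148 143 140 134 137 138 139 139 135  26  34  37  42  39  40  41]
 [137 145 146 146 142 142 141 145 149 148  93  48  30  37  43  37  36]
 [142 137 140 146 150 151 110  76  77  94 120 134  89  21  32  26  29]
 [137 138 140 142 142 135  58  52  56  61 109 149 131 123 123 124 128]
 [138 138 140 140 146 152  38  54  65  41  49 147 137 135 135 127 131]
 [126 136 138 136 141 154  25  41  42  24  34 150 136 130 132 129 121]
 [124 126 126 135 137 152  20  39  37  24  35 148 129 124 126 126 123]
 [116 118 114 150 170 185  16  38  37  21  57 223 202 206 177 176 152]
 [159 184 
[... 3366 characters left out ...]
7 158 131 125 132 164 199 214 221 223 225 226 227
  227 227 227 227]
 [222 222 221 215 196 157 132 135 152 173 205 220 223 225 226 227 227 227
  228 228 227 227]
 [220 215 207 191 157 132 137 169 201 213 221 225 226 226 226 227 227 227
  227 226 226 225]
 [213 194 161 143 129 130 159 203 220 224 225 226 226 226 226 225 225 225
  225 225 226 226]
 [201 161 130 124 126 141 177 214 224 225 225 224 224 224 225 225 225 225
  226 226 226 227]
 [203 163 133 128 139 172 206 221 224 223 223 223 223 224 224 225 226 226
  226 226 226 227]
 [216 197 166 158 174 204 218 221 222 222 222 223 223 225 225 225 226 226
  226 227 227 227]]
[[-0.001  0.251  0.968]
 [-0.002  0.968 -0.251]
 [-1.    -0.002 -0.   ]]
```

View pics/crop_bal.png

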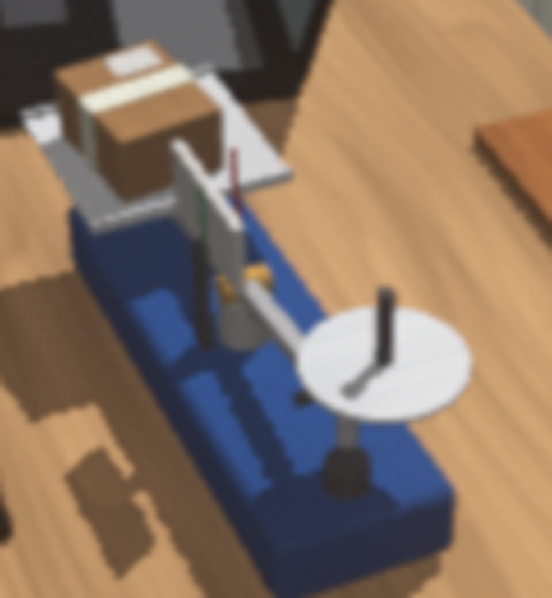

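The balance crop shows the spindle near (384,292)-(384,362) in that crop, on a pan that is up; the beam rests at its parcel-down stop. Triangulating spindle top and foot.

```bash
python3 - <<'E'
from h import *
S,D=camera_model("scene"),camera_model("side")
for n,s,d in [("top",(252.8,203.2),(298.4,178.)),("foot",(253.9,219.6),(298.4,192.7))]:
    p,e=two(S,s,D,d); print(n,p.round(4),"gap",e.round(4))
# pan disc
for n,m,(u0,v0,u1,v1),box in [("scene",S,(225,200,285,245),1),("side",D,(270,170,330,215),1)]:
    im=cv2.imread(f"pics/{n}0.png")[v0:v1,u0:u1]
    hsv=cv2.cvtColor(im,cv2.COLOR_BGR2HSV)
    mk=((hsv[...,1]<40)&(hsv[...,2]>185)).astype(np.uint8)
    c=max(cv2.findContours(mk,0,1)[0],key=cv2.contourArea); c=cv2.convexHull(c)[:,0]+[u0,v0]
    for z in (.105,.115,.125):
        P=onplane(m,c,z)[:,:2].astype(np.float32); (x,y),(a,b),_=cv2.fitEllipse(P)
        print(n,z,round(x,4),round(y,4),"diam",round(a,4),round(b,4))
# blue casing long direction: from rough crop side edge points bottom front? red stapler etc. skip
f=lambda x,y:((x+.5)/4.6-.5+215,(y+.5)/4.6-.5+115)
A=onplane(D,f(453,497),.056)[0];B=onplane(D,f(277,568),.056)[0];C=onplane(D,f(72,210),.056)[0]
print("casing corners top",A.round(3),B.round(3),C.round(3),np.linalg.norm(A-B).round(3),np.linalg.norm(B-C).round(3))
E
```

```text
top [ 0.6123 -0.0203  0.1817] gap 0.0006
foot [ 0.613  -0.0201  0.137 ] gap 0.0019
scene 0.105 0.5917 -0.0506 diam 0.0924 0.0934
scene 0.115 0.5984 -0.041 diam 0.0909 0.0919
scene 0.125 0.605 -0.0314 diam 0.0894 0.0904
side 0.105 0.6277 0.0135 diam 0.0906 0.0968
side 0.115 0.6228 0.0028 diam 0.0893 0.0954
side 0.125 0.6179 -0.0078 diam 0.088 0.094
casing corners top [ 0.642 -0.053  0.056] [ 0.535 -0.066  0.056] [0.528 0.274 0.056] 0.108 0.341
```

Spindle top to foot measures 44.7 mm (45 expected) at (0.613, -0.020), pan top z≈0.137. Ring heights agree too. Moving above the big ring, jaws along y.

```bash
for i in 1; do
python3 -m pendant '-0.4 5.7 -16.8 0 0.05;-0.4 5.7 -16.8 0 0.05;-0.4 5.7 -16.8 0 0.05;-0.4 5.7 -16.8 0 0.05;-0.4 5.7 -16.8 0 0.05' 20
python3 -m pendant '-0.4 5.7 -16.8 0 0.05;-0.4 5.7 -16.8 0 0.05;-0.4 5.7 -16.8 0 0.05;-0.4 5.7 -16.8 0 0.05;-0.4 5.7 -16.8 0 0.05'
python3 -m pendant '-0.4 5.7 -16.8 0 0.05;-0.4 5.7 -16.8 0 0.05;-0.4 5.7 -16.8 0 0.05;-0.4 5.7 -16.8 0 0.05;-0.4 5.7 -16.8 0 0.05'
python3 -m pendant '-0.4 5.7 -16.8 0 0.05;-0.4 5.7 -16.8 0 0.05;-0.4 5.7 -16.8 0 0.05;-0.4 5.7 -16.8 0 0.05;-0.4 5.7 -16.8 0 0.05'
python3 -m pendant '-0.4 5.7 -16.7 -3 0.05;-0.4 5.7 -16.7 -3 0.05;-0.4 5.7 -16.7 -3 0.05;-0.4 5.7 -16.7 -3 0.05;-0.4 5.7 -16.7 -3 0.05'
done
python3 - <<'E'
from h import *
q=state();m=camera_model("wrist");im=read_camera("wrist");cv2.imwrite("pics/w1.png",im[:,:,::-1])
print(q["eef_pos"],R.from_quat(q["ee_rot"]).as_matrix().round(3),m["xyz"],q["wrist_force"])
for p in [(.448,-.211,.017),(.461,-.134,.011)]: print(proj(m,p))
E
```

```text
time: 0.57
eef_pos: [0.2209, 0.4568, 0.1777]
ee_rot: [0.072, 0.703, -0.074, 0.703]
wrist_force: [-0.3, 0.3, 0.1]
finger_gap: 0.727
time: 0.98
eef_pos: [0.2781, 0.2897, 0.1784]
ee_rot: [0.055, 0.705, -0.056, 0.705]
wrist_force: [0.8, 0.2, -0.1]
finger_gap: 0.698
time: 1.4
eef_pos: [0.3355, 0.1213, 0.1789]
ee_rot: [0.038, 0.705, -0.039, 0.707]
wrist_force: [-0.6, 0.5, -0.3]
finger_gap: 0.698
time: 1.82
eef_pos: [0.3924, -0.0469, 0.1788]
ee_rot: [0.02, 0.707, -0.021, 0.707]
wrist_force: [-0.4, 1.6, 0.4]
finger_gap: 0.698
time: 2.23
eef_pos: [0.449, -0.213, 0.1472]
ee_rot: [0.002, 0.708, -0.002, 0.707]
wrist_force: [-0.3, 0.9, -0.4]
finger_gap: 0.702
[ 0.44903957 -0.21295786  0.14718584] [[-0.001  0.007  1.   ]
 [ 0.     1.    -0.007]
 [-1.     0.    -0.001]] [ 0.37834166 -0.21226001  0.35416788] [-0.31007623  0.85136048 -0.35549516]
[[273.91903275 194.09778162]]
[[352.47322956 205.45405764]]
```

View pics/w1.png

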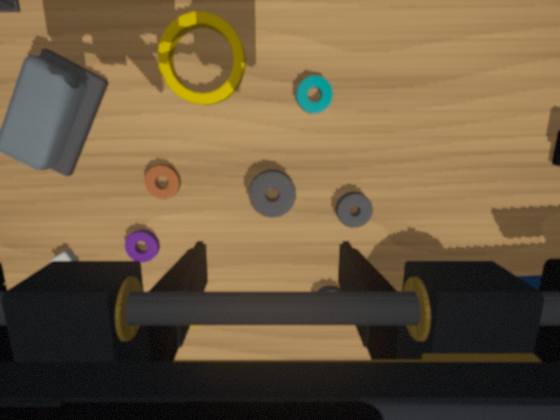

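The wrist view shows big's bore at (272,193), 2 px from the prediction (273.9,194.1), so the position is good to about 1.5 mm. Copper is at (162,181), purple (141,246), turquoise (314,94) and a dark decoy (354,209). Descending and gripping.

```bash

python3 -m pendant '-0.4 -0.1 0.1 -4 0;-0.4 -0.1 0.1 -8 0;-0.4 -0.1 0.1 -11.5 0;-0.4 -0.1 0.1 -13.5 0;-0.4 -0.1 0.1 -14.2 0' 15
python3 -m pendant '1 0 0 0 0;1 0 0 0 0;1 0 0 0 0;1 0 0 0 0;1 0 0 0 0' 15
python3 -m pendant '1 0 0 0.5 0;1 0 0 2 0;1 0 0 5 0;1 0 0 9 0;1 0 0 13 0'
```

```text
time: 2.7
eef_pos: [0.4443, -0.2052, 0.0025]
ee_rot: [0.003, 0.709, 0.001, 0.705]
wrist_force: [-0.9, 0.5, -0.2]
finger_gap: 0.702
time: 3.12
eef_pos: [0.4486, -0.2095, 0.0086]
ee_rot: [0.001, 0.706, -0.002, 0.708]
wrist_force: [-0.2, 0.0, 0.6]
finger_gap: 0.403
time: 3.53
eef_pos: [0.4463, -0.2084, 0.1379]
ee_rot: [0.002, 0.708, -0.001, 0.707]
wrist_force: [1.4, -0.1, 1.0]
finger_gap: 0.056
```

The fingers shut past 46 mm, so the grip missed. Look.

```bash
python3 - <<'E'
from h import *
q=state();m=camera_model("wrist");im=read_camera("wrist");s=read_camera("side")
print(q["eef_pos"],q["finger_gap"],q["wrist_force"],m["xyz"],proj(m,(.448,-.211,.017)),proj(m,q["eef_pos"]))
a=cv2.resize(im[100:330,130:420],None,fx=1.9,fy=1.9);b=cv2.resize(s[240:370,190:350],(540,437),interpolation=cv2.INTER_CUBIC)
b=b[:, :]; h=437
o=np.hstack([cv2.resize(a,(400,317)),cv2.resize(b,(400,317))])
cv2.imwrite("pics/m1.png",o[:,:,::-1])
E
```

```text
[ 0.44634473 -0.20838767  0.137929  ] 0.05566216050993213 [ 1.40510325 -0.08597421  1.01023685] [ 0.37564353 -0.20801547  0.34489452] [[268.95904974 198.99150835]] [[271.65739678 239.34360764]]
```

View pics/m1.png

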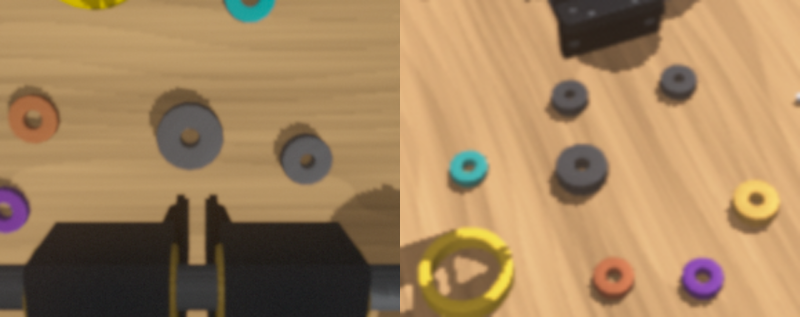

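Big stayed exactly where it was, at crop (190,135), so the fingers closed without ever holding it. I'll repeat it slowly with readings, letting the arm settle.

```bash

python3 -m pendant '-0.4 0.1 -0.3 -3 0;-0.4 0.1 -0.3 -6 0;-0.4 0.1 -0.3 -8 0;-0.4 0.1 -0.3 -9.5 0;-0.4 0.1 -0.3 -10 0' 30
python3 -m pendant '-0.4 0 0 -0.8 0;-0.4 0 0 -1.6 0;-0.4 0 0 -2.3 0;-0.4 0 0 -2.8 0;-0.4 0 0 -3.1 0' 
python3 -m pendant '-0.4 0 0 0 0;-0.4 0 0 0 0'; python3 - <<'E'
from h import *
q=state();im=read_camera("side");m=camera_model("side")
print(q["eef_pos"],q["finger_gap"],q["wrist_force"],q["dq"].round(3),proj(m,q["eef_pos"]))
w=read_camera("wrist")
o=np.hstack([cv2.resize(im[210:350,190:350],(400,350),interpolation=cv2.INTER_CUBIC),cv2.resize(w[130:320,160:380],(400,350))])
cv2.imwrite("pics/m2.png",o[:,:,::-1])
E
```

```text
time: 4.05
eef_pos: [0.4463, -0.2108, 0.034]
ee_rot: [0.002, 0.708, -0.001, 0.706]
wrist_force: [0.2, -0.1, 0.0]
finger_gap: 0.311
time: 4.47
eef_pos: [0.4482, -0.2119, 0.0053]
ee_rot: [0.001, 0.707, -0.001, 0.707]
wrist_force: [-0.2, 1.0, -0.2]
finger_gap: 0.652
time: 4.63
eef_pos: [0.4484, -0.2119, 0.0058]
ee_rot: [0.001, 0.707, -0.001, 0.707]
wrist_force: [-0.3, -0.1, 0.3]
finger_gap: 0.698
[ 0.4483829  -0.21192019  0.00581327] 0.6981270323680248 [-0.32527249 -0.07593418  0.26075738] [ 0.    -0.006 -0.004  0.     0.003 -0.001] [[262.46962667 309.55460204]]
```

View pics/m2.png

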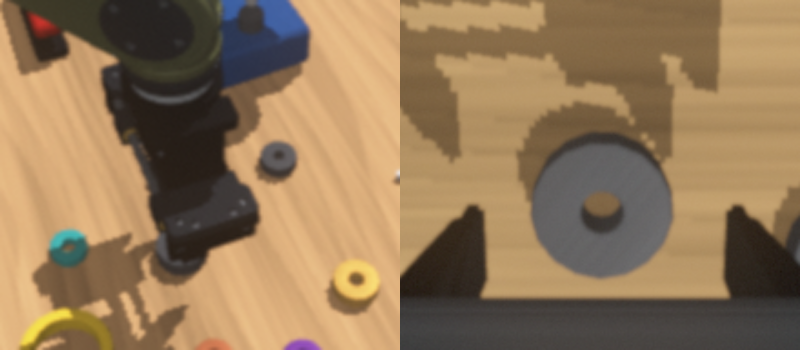

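Fingers straddle big, which is centred at crop (601,205) between them. The tips line up with it, so I'll close step by step.

```bash

python3 -m pendant '1 0 0 0 0;1 0 0 0 0;1 0 0 0 0' 30
python3 -m pendant '1 0 0 0 0;1 0 0 0 0' 
python3 -m pendant '1 0 0 0 0;1 0 0 0 0'; python3 -m pendant '1 0 0 0.4 0;1 0 0 0.8 0;1 0 0 1.2 0'
```

```text
time: 4.98
eef_pos: [0.4484, -0.212, 0.0059]
ee_rot: [0.001, 0.707, -0.001, 0.707]
wrist_force: [-0.5, -0.7, 0.2]
finger_gap: 0.543
time: 5.15
eef_pos: [0.4483, -0.2118, 0.0057]
ee_rot: [0.001, 0.707, -0.001, 0.707]
wrist_force: [-0.4, -0.2, 0.4]
finger_gap: 0.408
time: 5.32
eef_pos: [0.4482, -0.2118, 0.0057]
ee_rot: [0.001, 0.707, -0.001, 0.707]
wrist_force: [0.2, -0.1, 0.2]
finger_gap: 0.266
time: 5.57
eef_pos: [0.4483, -0.2119, 0.0182]
ee_rot: [0.001, 0.707, -0.001, 0.707]
wrist_force: [-0.1, 0.6, 0.1]
finger_gap: 0.057
```

The fingers closed freely at a reported z of 5.7 mm. In the wrist picture the tips look wider apart than that depth allows, which hints that the real tips end higher than the reported TCP. A gentle touch on big's top with the shut fingers will settle it.

```bash
t(){ grep -E 'eef_pos|force|gap' | tr '\n' ' '; echo; }
python3 -m pendant '1 0 0 -0.6 0;1 0 0 -1 0;1 0 0 -1.2 0;1 0 0 -1.2 0' |t
python3 -m pendant '1 0 0 -0.3 0;1 0 0 -0.3 0' |t
python3 -m pendant '1 0 0 -0.3 0;1 0 0 -0.3 0' |t
python3 - <<'E'
from h import *
q=state();im=read_camera("side");w=read_camera("wrist")
print(q["eef_pos"],q["finger_gap"],q["wrist_force"],proj(camera_model("wrist"),[.448,-.211,.017]))
o=np.hstack([cv2.resize(im[200:340,190:350],(400,350),interpolation=cv2.INTER_CUBIC),cv2.resize(w[130:320,160:380],(400,350))])
cv2.imwrite("pics/m3.png",o[:,:,::-1])
E
```

```text
eef_pos: [0.4473, -0.2113, 0.0044] wrist_force: [-0.4, -0.2, -0.1] finger_gap: 0.007 
eef_pos: [0.4478, -0.2116, 0.0019] wrist_force: [-0.8, -0.6, -0.5] finger_gap: 0.004 
eef_pos: [0.4479, -0.2116, -0.0009] wrist_force: [-0.3, 0.4, -0.1] finger_gap: 0.004 
[ 0.44789908 -0.21164467 -0.0009037 ] 0.004003744155176233 [-0.29581015  0.3975148  -0.09332975] [[272.99366345 249.29815923]]
```

View pics/m3.png

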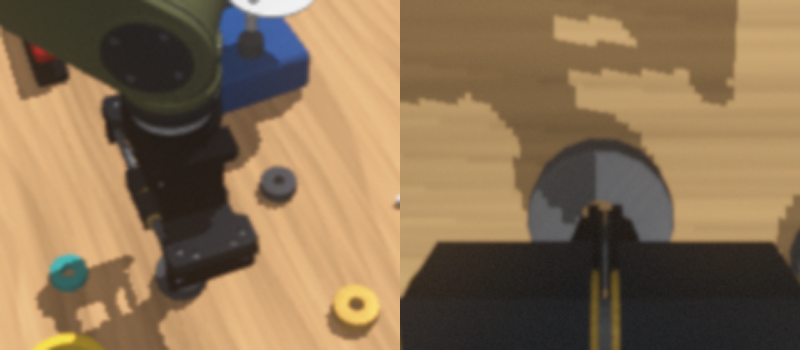

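No contact down to a reported z of -1 mm; the tips sit over the ring at crop (603,208). I'll keep feeling downward.

```bash
t(){ grep -E 'eef_pos|force' | tr '\n' ' '; echo; }
python3 -m pendant '1 0 0 -0.3 0;1 0 0 -0.3 0' |t
python3 -m pendant '1 0 0 -0.3 0;1 0 0 -0.3 0' |t
python3 -m pendant '1 0 0 -0.3 0;1 0 0 -0.3 0' |t
python3 -m pendant '1 0 0 -0.3 0;1 0 0 -0.3 0' |t
```

```text
eef_pos: [0.448, -0.2117, -0.0037] wrist_force: [0.2, 0.6, -0.6] 
eef_pos: [0.4479, -0.2116, -0.0069] wrist_force: [0.5, 0.3, -0.7] 
eef_pos: [0.4479, -0.2116, -0.0099] wrist_force: [-0.3, -0.3, -0.3] 
eef_pos: [0.4479, -0.2116, -0.0129] wrist_force: [0.4, 0.0, -0.0]
```

```bash
t(){ grep -E 'eef_pos|force' | tr '\n' ' '; echo; }
f(){ python3 -c "from rig import state;import sys;sys.exit(abs(state()['wrist_force'][2])>3)"; }
python3 -m pendant '1 0 0 -0.3 0;1 0 0 -0.3 0' |t; f &&
python3 -m pendant '1 0 0 -0.3 0;1 0 0 -0.3 0' |t; f &&
python3 -m pendant '1 0 0 -0.2 0;1 0 0 -0.2 0' |t; f &&
python3 -m pendant '1 0 0 -0.2 0;1 0 0 -0.2 0' |t; f &&
python3 -m pendant '1 0 0 -0.2 0;1 0 0 -0.2 0' |t; f &&
python3 -m pendant '1 0 0 -0.2 0;1 0 0 -0.2 0' |t
```

```text
eef_pos: [0.4479, -0.2116, -0.0159] wrist_force: [0.3, -1.0, 0.2] False
False
False
False
False
```

```bash
t(){ grep -E 'eef_pos|force' | tr '\n' ' '; echo; }
f(){ python3 -c "from rig import state;import sys;sys.exit(int(abs(state()['wrist_force'][2])>2.5))"; }
f && python3 -m pendant '1 0 0 -0.2 0;1 0 0 -0.2 0' |t; f &&
python3 -m pendant '1 0 0 -0.2 0;1 0 0 -0.2 0' |t; f &&
python3 -m pendant '1 0 0 -0.2 0;1 0 0 -0.2 0' |t; f &&
python3 -m pendant '1 0 0 -0.2 0;1 0 0 -0.2 0' |t; f &&
python3 -m pendant '1 0 0 -0.2 0;1 0 0 -0.2 0' |t; f &&
python3 -m pendant '1 0 0 -0.2 0;1 0 0 -0.2 0' |t
```

```text
eef_pos: [0.448, -0.2117, -0.0177] wrist_force: [-0.0, 0.6, -0.9] 
eef_pos: [0.4485, -0.212, -0.0188] wrist_force: [-1.6, 1.7, 3.9]
```

Contact at a reported z of -18 mm with big's top at 17 mm: the true fingertips are 35 mm above the reported TCP, matching the picture clue. So true tip z = reported + 35 mm. Regrasping with the tip at about 4 mm.

```bash
t(){ grep -E 'eef_pos|force|gap' | tr '\n' ' '; echo; }
python3 -m pendant '-0.35 0 0 2 0;-0.35 0 0 2.5 0;-0.35 0 0 2.5 0;-0.35 0 0 2.5 0;-0.35 0 0 2.5 0' |t
python3 -m pendant '-0.35 0 0 0 0;-0.35 0 0 0 0;-0.35 0 0 0 0;-0.35 0 0 0 0;-0.35 0 0 0 0' |t
python3 -m pendant '-0.35 0 0 -1 0;-0.35 0 0 -2 0;-0.35 0 0 -3 0;-0.35 0 0 -3.6 0;-0.35 0 0 -3.6 0' |t
python3 -m pendant '1 0 0 0 0;1 0 0 0 0;1 0 0 0 0;1 0 0 0 0;1 0 0 0 0' 25|t
python3 -m pendant '1 0 0 0.4 0;1 0 0 0.8 0;1 0 0 1.5 0' |t
```

```text
eef_pos: [0.4479, -0.2116, 0.005] wrist_force: [-0.4, 0.2, 0.5] finger_gap: 0.303 
eef_pos: [0.4481, -0.2118, 0.0055] wrist_force: [-0.3, 0.0, 0.2] finger_gap: 0.641 
eef_pos: [0.4463, -0.2107, -0.033] wrist_force: [-0.0, 0.1, -1.1] finger_gap: 0.674 
eef_pos: [0.4488, -0.2122, -0.0298] wrist_force: [1.0, -0.1, 0.6] finger_gap: 0.467 
eef_pos: [0.4474, -0.2113, -0.0156] wrist_force: [0.2, 0.6, -2.2] finger_gap: 0.47
```

Gripped: gap 0.47 (45 mm) with about 2 N of extra weight. Ring bottom z = reported + 0.030. Carrying it above the spindle.

```bash
t(){ grep -E 'time|eef_pos|force|gap' | tr '\n' ' '; echo; }
python3 -m pendant '1 0 0 4 0;1 0 0 8 0;1 0 0 12 0;1 0 0 16 0;1 0 0 19.6 0' |t
python3 -m pendant '1 2 2.2 0 0;1 4 4.4 0 0;1 6 6.6 0 0;1 8 8.8 0 0;1 10 11.2 0 0' |t
python3 -m pendant '1 2 2.2 0 0;1 4 4.4 0 0;1 5.5 6.5 0 0;1 6.47 7.84 0 0;1 6.47 7.84 0 0' |t
python3 -m pendant '1 0 0 0 0;1 0 0 0 0' |t
```

```text
time: 9.83 eef_pos: [0.4482, -0.2118, 0.184] wrist_force: [0.9, -0.5, -1.7] finger_gap: 0.47 
time: 10.25 eef_pos: [0.5488, -0.0988, 0.1813] wrist_force: [-0.0, -0.5, -1.9] finger_gap: 0.466 
time: 10.67 eef_pos: [0.614, -0.019, 0.1808] wrist_force: [-0.0, -0.8, -2.4] finger_gap: 0.467 
time: 10.83 eef_pos: [0.6123, -0.0221, 0.1806] wrist_force: [-0.1, 1.2, -2.6] finger_gap: 0.471
```

```bash
t(){ grep -E 'time|eef_pos|force' | tr '\n' ' '; echo; }
python3 -m pendant '1 0.04 0.1 -0.8 0;1 0.04 0.1 -1.6 0;1 0.04 0.1 -2.2 0;1 0.04 0.1 -2.5 0;1 0.04 0.1 -2.5 0' |t
python3 -m pendant '1 0 0 -0.3 0;1 0 0 -0.6 0;1 0 0 -0.9 0;1 0 0 -1.2 0;1 0 0 -1.2 0' |t
python3 -m pendant '1 0 0 0 0' |t;python3 -m pendant '1 0 0 0 0' |t;python3 -m pendant '1 0 0 0 0' |t
python3 - <<'E'
from h import *
im=read_camera("side");w=read_camera("scene")
o=np.hstack([cv2.resize(im[120:240,230:340],(400,436),interpolation=cv2.INTER_CUBIC),cv2.resize(w[170:290,215:325],(400,436),interpolation=cv2.INTER_CUBIC)])
cv2.imwrite("pics/m4.png",o[:,:,::-1])
E
```

```text
time: 11.25 eef_pos: [0.6121, -0.0207, 0.1537] wrist_force: [-1.0, 0.5, -2.5] 
time: 11.67 eef_pos: [0.6129, -0.0203, 0.1428] wrist_force: [-0.2, 0.1, -3.3] 
time: 11.75 eef_pos: [0.6132, -0.0204, 0.1434] wrist_force: [0.4, 0.1, -2.3] 
time: 11.83 eef_pos: [0.6134, -0.0204, 0.1438] wrist_force: [-0.2, -0.5, -1.7] 
time: 11.92 eef_pos: [0.6135, -0.0204, 0.1439] wrist_force: [-0.0, 0.8, -1.7]
```

View pics/m4.png

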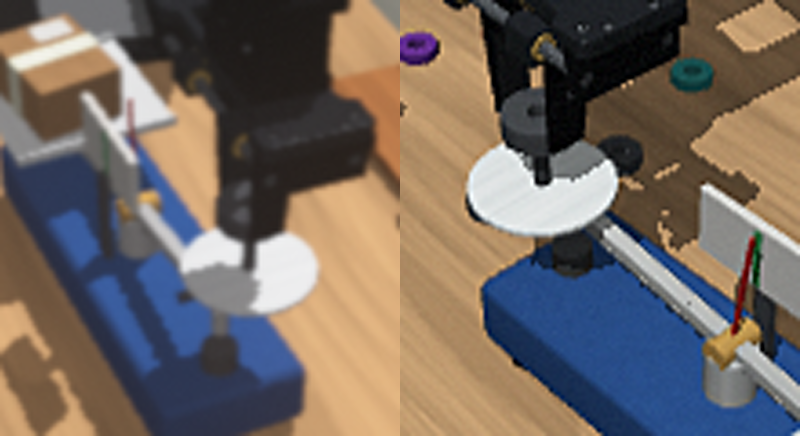

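Scene crop: ring bore at (535,113), in line with the spindle axis (about (537,130) down to (542,180)). The pan's edge is unmoved though the ring's bottom is 8 mm below the spindle top, so it's threaded. Lowering gently.

```bash
t(){ grep -E 'eef_pos|force' | tr '\n' ' '; echo; }
python3 -m pendant '1 0 0 -0.3 0;1 0 0 -0.6 0;1 0 0 -0.9 0;1 0 0 -1.2 0;1 0 0 -1.2 0' |t
python3 -m pendant '1 0 0 -0.3 0;1 0 0 -0.6 0;1 0 0 -0.9 0;1 0 0 -1.2 0;1 0 0 -1.2 0' |t
python3 -m pendant '1 0 0 -0.2 0;1 0 0 -0.4 0;1 0 0 -0.6 0;1 0 0 -0.8 0;1 0 0 -0.8 0' |t
python3 -m pendant '1 0 0 -0.2 0;1 0 0 -0.4 0;1 0 0 -0.6 0;1 0 0 -0.8 0;1 0 0 -0.8 0' |t
python3 -m pendant '1 0 0 0 0' |t;python3 -m pendant '1 0 0 0 0' |t
```

```text
eef_pos: [0.6126, -0.0204, 0.1304] wrist_force: [0.4, -0.9, -2.5] 
eef_pos: [0.6127, -0.0204, 0.1186] wrist_force: [-0.4, -0.0, -2.0] 
eef_pos: [0.613, -0.0204, 0.1111] wrist_force: [-0.6, -0.3, -1.9] 
eef_pos: [0.6134, -0.0204, 0.1035] wrist_force: [-0.3, 0.6, -0.1] 
eef_pos: [0.6134, -0.0205, 0.1039] wrist_force: [-1.3, -0.3, 0.1] 
eef_pos: [0.6134, -0.0204, 0.1039] wrist_force: [-1.2, 1.1, -0.3]
```

The pan now carries the ring: force rose from -2 to 0 N. Release and lift, then read the beam.

```bash
t(){ grep -E 'time|eef_pos|force|gap' | tr '\n' ' '; echo; }
python3 -m pendant '-0.2 0 0 -0.1 0;-0.2 0 0 -0.1 0;-0.2 0 0 -0.1 0;-0.2 0 0 -0.1 0;-0.2 0 0 -0.1 0' |t
python3 -m pendant '-0.3 0 0 0.5 0;-0.3 0 0 2 0;-0.3 0 0 4 0;-0.3 0 0 6.5 0;-0.3 0 0 9 0' |t
python3 -m pendant '-0.3 -3 -4 0 0;-0.3 -6 -7 0 0;-0.3 -8 -10 0 0;-0.3 -9.5 -13 0 0;-0.3 -11 -15 0 0' |t
python3 - <<'E'
from h import *
a=read_camera("side");b=read_camera("scene")
cv2.imwrite("pics/side5.png",a[:,:,::-1]);cv2.imwrite("pics/scene5.png",b[:,:,::-1])
o=np.hstack([cv2.resize(a[120:240,230:340],(400,436),interpolation=cv2.INTER_CUBIC),cv2.resize(b[170:290,215:325],(400,436),interpolation=cv2.INTER_CUBIC)])
cv2.imwrite("pics/m5.png",o[:,:,::-1])
E
```

```text
time: 14.27 eef_pos: [0.6135, -0.0205, 0.1028] wrist_force: [0.2, 0.9, 0.3] finger_gap: 0.597 
time: 14.68 eef_pos: [0.6129, -0.0204, 0.1935] wrist_force: [0.7, -0.3, 0.4] finger_gap: 0.651 
time: 15.1 eef_pos: [0.502, -0.1728, 0.1935] wrist_force: [-0.0, 0.9, 0.2] finger_gap: 0.651
```

View pics/m5.png

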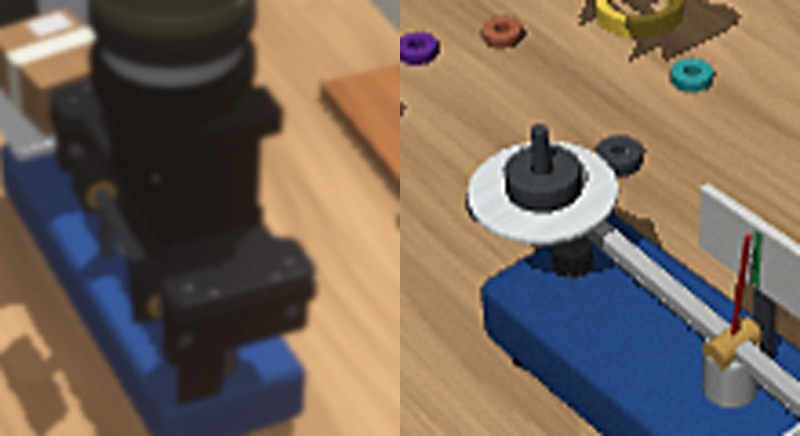

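Big sits over the spindle at scene crop (541,170), and the pan has sunk only slightly, which suggests a heavy parcel. I'll measure the sink after settling, and find the glue stick too, since the gripper body goes low.

```bash
python3 -m pendant '-0.3 2 -3.5 -2 0;-0.3 4 -7 -4 0;-0.3 5.5 -10 -6 0;-0.3 6.5 -11.5 -8 0;-0.3 7.2 -12.6 -9 0' | head -2
python3 - <<'E'
from h import *
S,D=camera_model("scene"),camera_model("side")
b=read_camera("scene");cv2.imwrite("pics/scene6.png",b[:,:,::-1]);w=read_camera("wrist");cv2.imwrite("pics/w6.png",w[:,:,::-1])
print(state()["eef_pos"])
g=lambda n:cv2.cvtColor(cv2.imread(n),cv2.COLOR_BGR2GRAY).astype(float)
A,B=g("pics/scene0.png"),g("pics/scene6.png")
print(B[198:212,249:259].astype(int))
# shift of pan rim+stem patch (vertical) : left rim of pan
for z in (.1817,.1792,.1774,.174,.170): print(z,proj(S,(.6127,-.0202,z))[0].round(2))
for (u0,v0,u1,v1) in [(232,214,246,238),(262,214,276,238)]:
    r=[]
    for dv in range(-3,10):
        r.append(np.abs(A[v0:v1,u0:u1]-B[v0+dv:v1+dv,u0:u1]).mean())
    print("best dv",np.argmin(r)-3,np.round(r,1))
hsv=lambda n:cv2.cvtColor(cv2.imread(n),cv2.COLOR_BGR2HSV)
print("glue foot",onplane(D,(401,366),0)[0].round(3),onplane(S,(158,194),0)[0].round(3))
m=camera_model("wrist");print("brass wrist pred",proj(m,(.574,-.297,.014)))
h=hsv("pics/w6.png");mk=cv2.inRange(h,(18,120,100),(30,255,255))
for c in cv2.findContours(mk,0,1)[0]:
    if cv2.contourArea(c)>150:
        x,y,ww,hh=cv2.boundingRect(c);print(x+ww/2,y+hh/2,ww,hh,onplane(m,(x+ww/2-.5,y+hh/2-.5),.012)[0].round(4))
# pointer red and green mark in scene before/after
for n in ("pics/scene0.png","pics/scene6.png"):
    h=hsv(n)[225:270,298:320]; red=((h[...,0]<8)|(h[...,0]>172))&(h[...,1]>130)&(h[...,2]>60); gr=(h[...,0]>45)&(h[...,0]<85)&(h[...,1]>90)
    v,u=np.nonzero(red); k=v<v.min()+4; V,U=np.nonzero(gr); print(n,"tip",u[k].mean()+298,v.min()+225,"green",U.mean()+298,V.min()+225,V.max()+225, "fit", np.polyfit(v,u,1))
E
```

```text
time: 15.62
eef_pos: [0.5756, -0.2971, 0.0992]
[ 0.57497587 -0.29628201  0.09933138]
[[149 149 146 145 142 141 143 145 144 138]
 [149 148 144 145 147 143 136 142 146 142]
 [150 149 148 146 146 142 138 137 138 147]
 [151 149 147 149 147 144 140 139 137 138]
 [154 157 152 148 149 147 145 141 138 135]
 [156 159 164 159 160 154 151 147 142 138]
 [152 159 124  80  86 100 136 149 145 145]
 [152 159  63  59  62  65  93 154 145 145]
 [153 166  40  60  71  47  50 169 148 142]
 [151 167  24  44  45  32  43 175 155 149]
 [139 159  48  41  40  28  21 179 160 151]
 [186 230  72  41  43  36  14 156 191 182]
 [163 114  42  40  47  37  16  56  77  65]
 [ 81  55  44  41  46  36  25  25  18  52]]
0.1817 [252.54 203.34]
0.1792 [252.6  204.28]
0.1774 [252.64 204.95]
0.174 [252.72 206.22]
0.17 [252.81 207.7 ]
best dv 2 [45.9 41.6 36.3 30.7 26.6 25.7 28.9 31.  32.1 33.3 34.8 36.1 37.3]
best dv 2 [82.2 72.1 61.2 49.4 36.9 30.7 40.3 49.  56.9 63.7 69.1 72.3 75.2]
glue foot [ 0.658 -0.432  0.   ] [ 0.663 -0.422  0.   ]
brass wrist pred [[270.64009178 205.36869303]]
272.0 204.5 52 51 [ 0.5733 -0.2963  0.012 ]
pics/scene0.png tip 310.8 236 green 312.5769230769231 234 248 fit [-0.19589719 15.47903997]
pics/scene6.png tip 309.8 235 green 312.51724137931035 234 248 fit [-0.14856926 13.62417287]
```

The spindle top sank 2.0 px, about 5.4 mm, so tilt ≈ 0.086 and the parcel is about 111 g over 200 g. That calls for the 120 g brass (residual about -9 g; copper would leave about 51 g, outside the band). Brass is confirmed at (0.574,-0.297), and the glue stick is clear of the gripper body. Picking brass.

```bash
t(){ grep -E 'time|eef_pos|force|gap' | tr '\n' ' '; echo; }
python3 -m pendant '-0.3 -0.1 0 -3.5 0;-0.3 -0.1 0 -7 0;-0.3 -0.1 0 -10 0;-0.3 -0.1 0 -12 0;-0.3 -0.1 0 -12.5 0' |t
python3 -m pendant '-0.3 0 0 -0.3 0;-0.3 0 0 -0.5 0;-0.3 0 0 -0.5 0' |t
python3 -m pendant '1 0 0 0 0;1 0 0 0 0;1 0 0 0 0;1 0 0 0 0;1 0 0 0 0' 25|t
python3 -m pendant '1 0 0 0 0' |t
python3 -m pendant '1 0 0 0.5 0;1 0 0 1.5 0;1 0 0 1.5 0' |t
```

```text
time: 16.13 eef_pos: [0.5722, -0.2934, -0.0258] wrist_force: [-1.6, 0.8, -0.3] finger_gap: 0.649 
time: 16.38 eef_pos: [0.5759, -0.2969, -0.0251] wrist_force: [-1.1, 0.2, -0.5] finger_gap: 0.646 
time: 16.8 eef_pos: [0.5749, -0.2972, -0.0263] wrist_force: [-1.0, -0.3, 2.0] finger_gap: 0.404 
time: 16.88 eef_pos: [0.5749, -0.2972, -0.0263] wrist_force: [0.5, -1.3, 4.6] finger_gap: 0.404 
time: 17.13 eef_pos: [0.5752, -0.2968, -0.0106] wrist_force: [0.9, 0.7, -0.0] finger_gap: 0.408
```

Brass is held: gap 0.408 (39 mm), steady after lifting. Ring bottom = reported + 0.026. Carrying it over the spindle.

```bash
t(){ grep -E 'time|eef_pos|force|gap' | tr '\n' ' '; echo; }
python3 -m pendant '1 0 0 4 0;1 0 0 8 0;1 0 0 12 0;1 0 0 16 0;1 0 0 19.2 0' |t
python3 -m pendant '1 0.5 3.5 0 0;1 1 7 0 0;1 1.6 10.5 0 0;1 2.1 14 0 0;1 2.6 17.6 0 0' |t
python3 -m pendant '1 0.5 3.4 0 0;1 0.9 6.6 0 0;1 1.2 9 0 0;1 1.3 10 0 0;1 1.3 10 0 0' |t
python3 -m pendant '1 0 0 0 0;1 0 0 0 0' |t;python3 -m pendant '1 0 0 0 0' |t;python3 -m pendant '1 0 0 0 0' |t
python3 - <<'E'
from h import *
S=camera_model("scene");b=read_camera("scene");cv2.imwrite("pics/scene7.png",b[:,:,::-1])
h=cv2.cvtColor(b,cv2.COLOR_RGB2HSV)[170:215,235:275]
mk=cv2.inRange(h,(15,100,70),(32,255,255))
for c in cv2.findContours(mk,0,1)[0]:
    if cv2.contourArea(c)>15: print(cv2.boundingRect(c),cv2.contourArea(c))
q=state()["eef_pos"];print(q,"ring pred",proj(S,q+[0,0,.026]),proj(S,q+[0,0,.04]))
E
```

```text
time: 17.55 eef_pos: [0.5749, -0.2966, 0.1835] wrist_force: [0.5, -1.5, -1.2] finger_gap: 0.405 
time: 17.97 eef_pos: [0.6001, -0.1188, 0.1797] wrist_force: [1.0, -0.8, -0.5] finger_gap: 0.402 
time: 18.38 eef_pos: [0.6132, -0.0183, 0.1796] wrist_force: [-0.2, -0.0, -1.1] finger_gap: 0.402 
time: 18.55 eef_pos: [0.6132, -0.0216, 0.1796] wrist_force: [-0.1, -1.0, -0.3] finger_gap: 0.407 
time: 18.63 eef_pos: [0.6132, -0.0219, 0.1796] wrist_force: [-0.3, -0.3, -1.2] finger_gap: 0.405 
time: 18.72 eef_pos: [0.6132, -0.0218, 0.1796] wrist_force: [-0.7, 0.4, -1.3] finger_gap: 0.405 
(0, 0, 40, 45) 871.5
[ 0.61327364 -0.02162204  0.1796189 ] ring pred [[251.34101175 193.99350465]] [[250.99596358 188.4931468 ]]
```

```bash
t(){ grep -E 'time|eef_pos|force' | tr '\n' ' '; echo; }
python3 -m pendant '1 0.08 0.12 -0.8 0;1 0.08 0.12 -1.6 0;1 0.08 0.12 -2.2 0;1 0.08 0.12 -2.6 0;1 0.08 0.12 -2.6 0' |t
python3 -m pendant '1 0 0 -0.3 0;1 0 0 -0.6 0;1 0 0 -0.9 0;1 0 0 -1.2 0;1 0 0 -1.2 0' |t
python3 -m pendant '1 0 0 0 0' |t;python3 -m pendant '1 0 0 0 0' |t;python3 -m pendant '1 0 0 0 0' |t
python3 - <<'E'
from h import *
b=read_camera("scene");cv2.imwrite("pics/scene8.png",b[:,:,::-1])
g=lambda n:cv2.cvtColor(cv2.imread(n),cv2.COLOR_BGR2GRAY).astype(float)
A,B=g("pics/scene7.png"),g("pics/scene8.png")
for (u0,v0,u1,v1) in [(232,220,246,240),(254,232,262,240)]:
    r=[np.abs(A[v0:v1,u0:u1]-B[v0+d:v1+d,u0:u1]).mean() for d in range(-4,9)]
    print("dv",np.argmin(r)-4,np.round(r,1))
E
```

```text
time: 19.18 eef_pos: [0.613, -0.0191, 0.1515] wrist_force: [0.2, -0.2, -1.3] 
time: 19.6 eef_pos: [0.6139, -0.0192, 0.141] wrist_force: [-0.1, 0.7, -0.3] 
time: 19.68 eef_pos: [0.6141, -0.0192, 0.1415] wrist_force: [-0.2, -0.1, -0.3] 
time: 19.77 eef_pos: [0.6142, -0.0192, 0.1419] wrist_force: [0.4, 0.4, -0.5] 
time: 19.85 eef_pos: [0.6142, -0.0192, 0.142] wrist_force: [-0.9, -0.3, 0.3] 
dv 2 [43.3 38.2 32.1 26.  19.5 15.7 11.1 12.8 19.2 25.2 30.6 35.4 39.1]
dv 3 [149.4 124.3 103.8  86.4  68.6  45.1  20.2  12.5  39.3  64.   86.5 106.9
 117. ]
```

The pan sank about 2.5 px and the force rose by 1 N, so brass rests on the spindle's top. Big's lower contact pushed toward -x, and y is 1.2 mm off big's good value. Lift, shift (-1,-1.1) mm, retry.

```bash
t(){ grep -E 'time|eef_pos|force' | tr '\n' ' '; echo; }
python3 -m pendant '1 0 0 0.6 0;1 0 0 1.2 0;1 -0.1 -0.11 1.2 0;1 -0.1 -0.11 1.2 0' |t
python3 -m pendant '1 0 0 -0.3 0;1 0 0 -0.6 0;1 0 0 -0.9 0;1 0 0 -1.2 0;1 0 0 -1.2 0' |t
python3 -m pendant '1 0 0 0 0' |t;python3 -m pendant '1 0 0 0 0' |t;python3 -m pendant '1 0 0 0 0' |t
cat > dv.py <<'E'
from h import *
import sys
b=read_camera("scene");cv2.imwrite(f"pics/{sys.argv[1]}.png",b[:,:,::-1])
g=lambda n:cv2.cvtColor(cv2.imread(n),cv2.COLOR_BGR2GRAY).astype(float)
A,B=g("pics/scene7.png"),g(f"pics/{sys.argv[1]}.png")
for (u0,v0,u1,v1) in [(232,220,246,240),(254,232,262,240)]:
    r=[np.abs(A[v0:v1,u0:u1]-B[v0+d:v1+d,u0:u1]).mean() for d in range(-4,16)]
    print("dv",np.argmin(r)-4,np.round(r,0))
E
python3 dv.py s9
```

```text
time: 20.23 eef_pos: [0.6136, -0.0206, 0.1547] wrist_force: [0.4, -1.2, -1.2] 
time: 20.65 eef_pos: [0.6124, -0.0202, 0.1401] wrist_force: [-0.6, -0.1, -2.1] 
time: 20.73 eef_pos: [0.6128, -0.0203, 0.141] wrist_force: [-0.5, -0.5, -0.9] 
time: 20.82 eef_pos: [0.6131, -0.0203, 0.1415] wrist_force: [0.1, 0.3, -1.3] 
time: 20.9 eef_pos: [0.6133, -0.0204, 0.1418] wrist_force: [-0.7, 0.6, -1.2] 
dv 0 [33. 27. 21. 12.  2. 12. 20. 26. 31. 35. 40. 43. 47. 51. 55. 59. 63. 66.
 69. 72.]
dv 0 [ 91.  75.  53.  28.   3.  29.  54.  77.  99. 111. 115. 119. 121. 120.
 115. 110. 105.  99.  96.  96.]
```

Threaded: force is back to -1.2 N and the pan is back up. Lowering onto big and following the pan down until it carries the weight.

```bash
t(){ grep -E 'time|eef_pos|force' | tr '\n' ' '; echo; }
python3 -m pendant '1 0 0 -0.4 0;1 0 0 -0.8 0;1 0 0 -1.2 0;1 0 0 -1.6 0;1 0 0 -1.6 0' |t
python3 -m pendant '1 0 0 -0.2 0;1 0 0 -0.4 0;1 0 0 -0.6 0;1 0 0 -0.8 0;1 0 0 -0.8 0' |t
python3 -m pendant '1 0 0 -0.2 0;1 0 0 -0.4 0;1 0 0 -0.6 0;1 0 0 -0.7 0;1 0 0 -0.7 0' |t
python3 -m pendant '1 0 0 0 0' |t;python3 -m pendant '1 0 0 0 0' |t;python3 -m pendant '1 0 0 0 0' |t
python3 dv.py s10
```

```text
time: 21.37 eef_pos: [0.6123, -0.0203, 0.1241] wrist_force: [-0.2, 0.3, -0.6] 
time: 21.78 eef_pos: [0.6129, -0.0203, 0.1172] wrist_force: [0.2, -0.3, -0.6] 
time: 22.2 eef_pos: [0.6132, -0.0203, 0.1104] wrist_force: [0.1, 0.4, -1.0] 
time: 22.28 eef_pos: [0.6132, -0.0203, 0.1107] wrist_force: [0.2, -0.0, -0.7] 
time: 22.37 eef_pos: [0.6132, -0.0203, 0.1108] wrist_force: [0.2, 0.3, -0.2] 
time: 22.45 eef_pos: [0.6132, -0.0203, 0.1108] wrist_force: [-0.9, -0.3, -0.1] 
dv 4 [49. 45. 39. 33. 27. 22. 18. 13. 13. 20. 26. 31. 36. 40. 46. 51. 56. 62.
 66. 71.]
dv 4 [171. 154. 129. 106.  90.  73.  50.  26.   8.  35.  59.  82. 103. 117.
 122. 122. 117. 111. 106. 102.]
```

```bash
t(){ grep -E 'time|eef_pos|force|gap' | tr '\n' ' '; echo; }
python3 -m pendant '1 0 0 -0.1 0;1 0 0 -0.2 0;1 0 0 -0.25 0;1 0 0 -0.25 0' |t
python3 -m pendant '-0.2 0 0 0 0;-0.2 0 0 0 0;-0.2 0 0 0 0;-0.2 0 0 0 0;-0.2 0 0 0 0' |t
python3 -m pendant '-0.3 0 0 0.5 0;-0.3 0 0 2 0;-0.3 0 0 4 0;-0.3 0 0 6.5 0;-0.3 0 0 9 0' |t
python3 -m pendant '-0.3 -3 -2.5 0 0;-0.3 -6 -5 0 0;-0.3 -9 -7.5 0 0;-0.3 -12 -10 0 0;-0.3 -14.5 -13 0 0' |t
python3 -m pendant '-0.3 -3 -3 0 0;-0.3 -6 -5.5 0 0;-0.3 -8 -8 0 0;-0.3 -8 -8 0 0;-0.3 -8 -8 0 0' |t
python3 -m pendant '-0.3 0 0 0 0;-0.3 0 0 0 0;-0.3 0 0 0 0;-0.3 0 0 0 0;-0.3 0 0 0 0' |t
python3 -m pendant '-0.3 0 0 0 0;-0.3 0 0 0 0;-0.3 0 0 0 0;-0.3 0 0 0 0;-0.3 0 0 0 0' |t
python3 dv.py s11; python3 - <<'E'
from h import *
b=cv2.imread("pics/s11.png");s=read_camera("side")[:,:,::-1]
o=np.hstack([cv2.resize(b[165:295,215:345],(500,500),interpolation=cv2.INTER_CUBIC),cv2.resize(s[110:250,220:304],(300,500),interpolation=cv2.INTER_CUBIC)])
cv2.imwrite("pics/final.png",o)
S=camera_model("scene"); g=cv2.cvtColor(b,cv2.COLOR_BGR2GRAY)
print(g[200:216,249:260])
E
```

```text
time: 22.83 eef_pos: [0.6132, -0.0204, 0.108] wrist_force: [0.2, 0.1, -0.4] finger_gap: 0.408 
time: 23.25 eef_pos: [0.6131, -0.0204, 0.1082] wrist_force: [-0.7, 0.2, 0.4] finger_gap: 0.592 
time: 23.67 eef_pos: [0.6127, -0.0203, 0.1989] wrist_force: [0.5, 0.4, -0.5] finger_gap: 0.647 
time: 24.08 eef_pos: [0.4665, -0.1506, 0.1987] wrist_force: [1.4, -0.6, -1.3] finger_gap: 0.646 
time: 24.5 eef_pos: [0.3874, -0.2314, 0.1988] wrist_force: [0.8, -0.8, 0.4] finger_gap: 0.651 
time: 24.92 eef_pos: [0.3886, -0.2297, 0.198] wrist_force: [0.6, 0.0, 0.3] finger_gap: 0.655 
time: 25.33 eef_pos: [0.3881, -0.2303, 0.1981] wrist_force: [-0.1, -0.2, 0.9] finger_gap: 0.653 
dv 4 [52. 47. 43. 37. 32. 28. 24. 20. 16. 20. 26. 32. 37. 43. 48. 54. 59. 64.
 69. 74.]
dv 4 [175. 164. 141. 116.  96.  79.  62.  41.  18.  22.  46.  69.  92. 112.
 122. 121. 118. 113. 108. 103.]
[[143 142 144 143 139 138 134 132 135 139 139]
 [148 144 143 143 142 141 136 133 129 133 136]
 [152 147 146 143 141 139 137 139 133 130 132]
 [150 153 153 148 141 143 140 140 137 133 130]
 [148 149 154 151 147 144 141 140 137 137 134]
 [146 147 146 152 153 147 142 143 137 134 139]
 [145 146 143 147 155 155 150 145 143 139 138]
 [147 146 147 148 152 153 152 152 146 141 137]
 [133 146 153 157 134 133 156 154 154 147 145]
 [133 137 131  81  71  71 116 152 155 153 148]
 [133 137  76  58  61  58  67 172 155 142 141]
 [149 156  81  55  60  50  26 102 163 153 155]
 [153 162  87  39  45  38  16  60  88 159 154]
 [156 164  88  33  39  35  21  58 164 163 159]
 [161 170  86  34  42  35  23  39 173 166 159]
 [158 167  47  34  43  38  20  34 126 161 158]]
```

View pics/final.png

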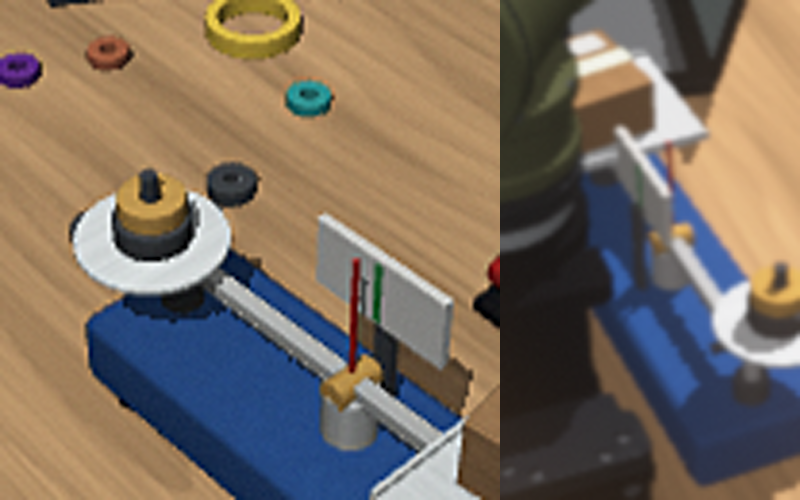

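In the last picture brass sits on big over the spindle at (150,205). The spindle top is down 6.7 px in total, about 18 mm, against 17.5 mm for exactly level, so tilt ≈ -0.003. The pointer leans only as much as an upright does there (its offset from the green mark is parallax); from its slopes, tilt ≈ -0.007. Both are well inside ±0.028, copper is on the desk, and the arm is clear. Handing in.

```bash
python3 -c "
from rig import *
print(finish_job(), state()['time'])"
```

```text
the job is handed in; nothing more can be done
the job is handed in; nothing more can be done
```

The job is handed in. The 200 g ring and then the 120 g brass ring are over the spindle, the beam floats level, and the copper weight stays on the desk. It was handed in at about 25 s, and no verdict was reported.

**Choice of second weight:** with only the big ring on, the pan had sunk about 5.4 mm. That put the parcel near 311 g, so I chose brass; copper would have left about 51 g, outside the green band.

**Last checks:**
- The pan had sunk about 18 mm in total, against 17.5 mm for exactly level, which gives a tilt of about -0.003 rad. The pointer's slope gave about -0.007 rad. Both are inside the ±0.028 rad band.
- In the camera picture the pointer appears left of the green mark. I took that as parallax from the oblique view and did not check it from straight on.
- I did not separately re-measure whether every bystander stayed in place. No move was planned near them, and the dark decoy, turquoise and purple rings looked unmoved in the last picture.

**What went wrong on the way:**
- The first two grasps of the big ring closed on nothing. A light touch (about 4 N) on its top showed the real fingertips end about 35 mm above the reported tool point, and I allowed for that afterwards.
- Brass first came to rest on the spindle's top with about 1 N. I lifted it, shifted it about 1 mm, and it went on.
- Force readings while touching the balance stayed within a few newtons. When gripping brass on the desk, up to 4.6 N showed; I did not find out why.

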